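# Draw out the length stop of a cross-cut fence and hold it on its mark

### The arm

A 6-joint arm with a two-finger parallel gripper is mounted at the origin on the work surface. World frame = base frame: x ahead of the robot, y to its left, z up, the work surface at z = 0. Lengths are in m, angles in degrees, forces in N, time in s.
With the tool pointing down it reaches from about 0.3 to 0.75 m from the base axis. Payload 8.5 kg.
Tool frame: the origin (TCP) lies on the centre line of the jaws, within the pads' length; the fingertips stand 14 mm ahead of it and the grasp point (between the pads) lies 5 mm behind it; z points along the fingers, x is the direction in which the jaws open and shut, and the axes are right-handed (so a half turn about z gives the same grasp; the last joint's range is limited). The gripper opens to 85 mm and grips with 20 to 120 N. Pads are 22 mm wide; open, the fingers measure 114 mm over their backs; the gripper's body (76 mm by 85 mm) begins 54 mm behind the grasp point. The pads swing forward as they close: fully open they stand 13 mm farther back than shut.
Start: joints at [-79.601, 21.807, 74.336, -0, 83.858, -12.336], TCP at [0.213, -0.507, 0.245] pointing down, gripper open.
Joint ranges: [-178.18, 178.18], [-50.72, 133.34], [12.68, 142.11], [-81.47, 261.47], [9.98, 163.14], [-165.26, 165.26]. Speed limits (degrees/s): [136.94, 136.94, 180, 180, 180, 180].

### API

Orientations are given as a 3x3 rotation matrix whose columns are the frame's x, y, z axes.
In Python, from rig import * gives the robot as it stands.
- The arm moves only by the shell command python3 -m crank 'ROWS' [FORCE]. ROWS is JSON, one flat list of numbers, 7 for each row, row after row: the turn, a rotation vector about the world's x, y, z in rad, then the shift along the world's x, y, z in m, then the opening in per cent of the stroke, from 0 (shut) to 100 (fully open). A call has 1 to 20 rows; each row shifts and turns the commanded pose from where the row before left it; what a row does not reach is not made up. A row lasts 1/10 s, in which the tool goes at most 50 mm and 8.59 degrees, less where a joint would pass 70% of its speed; a pose out of reach is approached as far as the arm can. A call is refused whole if a number of a shift passes 0.05 or a number of a turn 0.15, either way. A call with a gripper value outside its range is refused whole. The fingers move at their own pace and stop on an object; FORCE is the grip in N (left out, the last holds). Time passes only in rows, so rows that do not move let the fingers close. It gives the time, the measured TCP pose, the force and the opening at its end, in the units of the state.
- observe(): the state, without advancing time (a new reading comes with each control period).
- get_image(name): name is "side" or "top" or "wrist"; returns a dict with "frame" (480x640x3 uint8, red, green, blue), "fov_y" (degrees; the focal length in pixels is half the picture's height over the tangent of half this angle, whatever the lens; pixels are square), "cx", "cy" (the principal point, pixels), "world_to_cam" (4x4, takes a point from world to camera coordinates). Camera axes: x right, y up, looking along -z (the intrinsics and any distortion apply to the point x, -y, -z); pixel columns grow to the right and rows downward; lengths in m; the calibration is good to about 2 mm. A picture is of the moment at which its call begins. There is no depth.
- close_job(): hands the job in, once; it reports no verdict.
The state is a dict: "time_s": time; "q": joint angles; "qvel": joint speeds; "joint_efforts": joint torques, N m; "position": TCP position; "tool_rot": TCP orientation; "ft_force": force on the tool from outside, world axes, zero at the start; "wrist_torque": the same for the moment, N m; "grip_width": finger opening in m.
Only numpy, scipy, OpenCV 4.12 (cv2) and the standard library are available. Lean on these libraries where they do the work, as an engineer would, in place of code of your own. Each camera call takes 0.05 s, during which the arm holds its last target. There are 200 camera calls.

### The job

Set the telescoping length stop of the cross-cut fence for me: squeeze its lock button in, draw the arm out until the third long line of its scale, counted from the stop head, is level with the mouth of the fence, and keep hold of it there. Finish still holding the grip with the button squeezed in, because a return spring pulls the arm back while the lock is open. Do not force the arm while it is locked, and leave the wooden blank, the saw, the square and the tape where they are.

Things in the scene. Friction and masses are not known exactly. Their poses are not given: they have to be found in the camera images.
- stop_fence: Cross-cut station bolted to the bench: plywood bed 165 x 420 mm, 18 mm thick, and on it an aluminium T-slot fence 34 mm wide, its top 78 mm above the bench. Origin: on the bench, under the mouth of the fence. y axis: level, along the fence, the way the arm draws out. x axis: level, across, to the side where the blank lies and the lock button faces. z is up. Placed and turned anew in every episode.
- fence_mouth (a point): The mouth: the open end of the hollow fence from which the telescoping arm comes, the outer face of a black collar 36 mm wide, 6 mm thick and 80 mm high above the bench. The point lies in the plane of the mouth on the fence's centre line, 78 mm above the bench. Same axes as stop_fence.
- stop_head (a point): Grey stop head on the outer end of the arm (the arm is a bar 22 mm wide, its top 70 mm above the bench): 32 mm along x, 36 mm along y, from 20 to 78 mm above the bench. A steel paddle at its inner face reaches 66 mm out to +x, from 22 to 66 mm above the bench. The point is on the head's inner face, the one towards the mouth, 78 mm above the bench. It moves with the arm; axes as stop_fence.
- stop_grip (a point): Middle of the black pinch grip that stands on the stop head, 106 mm above the bench and 18 mm beyond the head's inner face; axes as stop_fence. The grip is 22 mm along x and 28 mm along y, from 73 to 127 mm above the bench. Its flat ribbed -x face, 11 mm from this point, is the thumb rest; its +x face carries the lock button. Both sides are free, so it is pinched from above, across x.
- button_cap (a point): Centre of the outer face of the grey lock button on the grip's +x face; the button is 22 mm along y, 32 mm high, and its face is 19 mm from stop_grip when out, 13 mm when fully in. Thumb rest to button face is 30 mm when out and 24 mm when squeezed. Axes as stop_fence; it moves with the button.
- stop_arm (a joint): How far the arm is drawn out, m: the gap from the mouth to the inner face of the stop head. 0 = in, 0.200 = end of travel; it starts locked at 0.02 to 0.07. On the bar are short lines every 10 mm and long ones (right across) every 50 mm from the head's inner face: the third long line is at the mouth at 0.150. With the lock open a spring pulls the arm in with about 3 N.
- lock_button (a joint): How far the sprung lock button is squeezed in, towards the thumb rest (-x), in m: 0 = out, the arm is locked by a brake that holds about 20 N; 0.006 = fully in, the arm is free. It begins to move at about 7 N and is fully in at 12 N. The brake is clear from about 0.001 and grips again when the button comes out.
- blank: Bystander: dark wooden blank 45 x 460 x 42 mm, lying on the bed along the fence's +x face. Origin in the centre of its underside.
- tape: Bystander: roll of tape lying flat on the bench, 104 mm across, 24 mm high. Origin in the centre of its underside.
- backsaw: Bystander: small back saw lying flat on the bench, about 370 mm long and 26 mm high. Its origin is below the middle of the saw.
- square: Bystander: try square lying on the bench, wooden stock 20 x 100 x 18 mm and steel blade 150 mm long. Origin in the centre of the stock's underside.

How it is judged (in metres and radians):
On the way:
1. the lock button is squeezed at least 4 mm in while the arm still stands within 10 mm of where it was (value of joint lock_button above 0.004 m and distance of stop_grip from where it was at the start of the episode below 0.01 m), for 0.05 s.
At the end, for the whole second after the job is handed in: The robot's fingers hold the grip (more than 4 N) with the lock button at least 4 mm in, and the arm stands still with its third long line within 3 mm of the mouth of the fence (drawn out 147 to 153 mm), all through the last second (value of joint stop_arm between 0.147 and 0.153 m and velocity of joint stop_arm between -0.01 and 0.01 m/s and value of joint lock_button above 0.004 m and contact force between the fingers and stop_arm above 4 N); the arm keeps its last pose, push and grip.
It fails at once if the arm is forced along while its lock is on (value of joint lock_button below 0.0004 m and (velocity of joint stop_arm above 0.02 m/s or velocity of joint stop_arm below -0.02 m/s)).
It fails at once if the blank, the saw, the square or the tape is shifted by more than 10 mm (distance of any of blank, tape, backsaw, square from where it was at the start of the episode above 0.01 m).
It also fails if it takes over 32 s, if anything falls off the work surface, if the arm or the gripper's body presses on something with over 40 N, if the wrist force passes 120 N, or if a joint passes its speed limit or range.

## Working session

There is one attempt and no reset: what is moved stays moved. The work goes in short steps, Python scripts to look and compute and a shell command to move; the robot and the scene stay as the last step left them, time stands still between calls to the robot, and variables do not carry over. Pictures are saved under pics/ and viewed, about 8 in all and at most 12, crops included, and the job is handed in when it is done.

```bash
ls; mkdir -p pics; cat > h.py <<'E'
from rig import *
import numpy as np, cv2
def snap(n,f):
    im=get_image(n); cv2.imwrite('pics/'+f,im['frame'][:,:,::-1]); 
    np.save('pics/'+f+'.npy',{k:im[k] for k in im},allow_pickle=True); return im
def load(f): return np.load('pics/'+f+'.npy',allow_pickle=True).item()
def ray(im,u,v):
    f=240/np.tan(np.radians(im['fov_y'])/2); W=np.array(im['world_to_cam']); R=W[:3,:3]
    d=R.T@np.array([(u-im['cx'])/f,-(v-im['cy'])/f,-1]); return -R.T@W[:3,3],d
def onz(im,u,v,z):
    o,d=ray(im,u,v); return o+d*(z-o[2])/d[2]
def proj(im,p):
    f=240/np.tan(np.radians(im['fov_y'])/2); W=np.array(im['world_to_cam']); c=W[:3,:3]@p+W[:3,3]
    return im['cx']+f*c[0]/-c[2], im['cy']-f*c[1]/-c[2]
E
python3 - <<'E'
from h import *
for n in('top','side','wrist'):
    im=snap(n,n+'1.png'); print(n,{k:im[k] for k in im if k!='frame'})
s=observe(); print(s)
E
```

```text
pics
top {'fov_y': 52.182976691468276, 'cx': 325.07287841863115, 'cy': 239.95799153346863, 'world_to_cam': array([[ 0.01412257, -0.99989676,  0.00265102, -0.13037708],
       [ 0.99742901,  0.01427391,  0.0702255 , -0.56494698],
       [-0.07025609,  0.00165244,  0.99752762, -0.98090259],
       [ 0.        ,  0.        ,  0.        ,  1.        ]])}
side {'fov_y': 46.907708730748496, 'cx': 311.87404762446965, 'cy': 233.55707636459778, 'world_to_cam': array([[-0.96212357, -0.27225539,  0.0139726 ,  0.51077743],
       [ 0.2131665 , -0.71938058,  0.6610988 , -0.26551988],
       [-0.1699361 ,  0.63903723,  0.75016874, -0.98012652],
       [ 0.        ,  0.        ,  0.        ,  1.        ]])}
wrist {'fov_y': 71.51079739417817, 'cx': 319.50828853244553, 'cy': 238.0639296590781, 'world_to_cam': array([[ 3.86097939e-01, -9.22457582e-01, -6.24886244e-04,
        -5.48567119e-01],
       [ 8.87698144e-01,  3.71733287e-01, -2.71673274e-01,
         3.44297029e-02],
       [ 2.50839363e-01,  1.04337781e-01,  9.62389340e-01,
        -3.79220226e-01],
       [ 0.00000000e+00,  0.00000000e+00,  0.00000000e+00,
         1.00000000e+00]])}
{'time_s': 0.15, 'q': array([-7.96010005e+01,  2.18342069e+01,  7.43714862e+01, -1.42359321e-04,
        8.38573920e+01, -1.23361282e+01]), 'qvel': array([ 0.02475737, -0.02558479, -0.10710876,  0.01867904,  0.06009546,
       -0.07389592]), 'joint_efforts': array([ 2.91767828e-03, -4.48623455e+01, -2.31344426e+01, -1.66206387e-04,
        3.81274920e-03,  5.85397714e-06]), 'position': array([ 0.21251731, -0.50707057,  0.24485344]), 'tool_rot': array([[ 3.86471712e-01, -9.22301239e-01, -2.01170172e-04],
       [-9.22300633e-01, -3.86471694e-01,  1.08251174e-03],
       [-1.07614850e-03, -2.32820788e-04, -9.99999394e-01]]), 'ft_force': array([-0.6341173 ,  0.33087953,  0.0163754 ]), 'wrist_torque': array([-0.03041396,  0.01127884, -0.04802741]), 'grip_width': 0.08547467131608989}
```

View pics/top1.png

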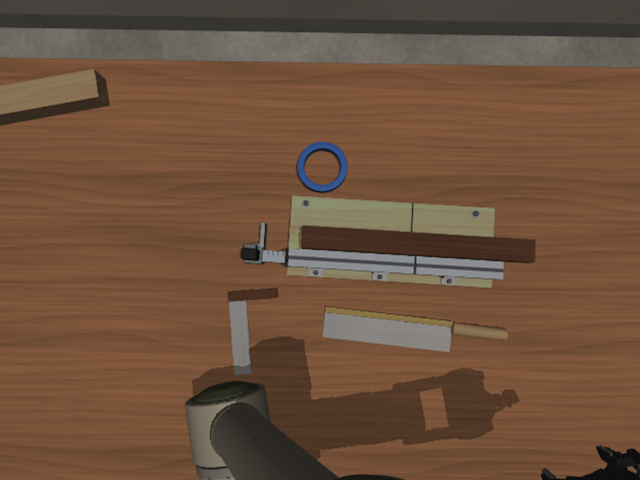

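View pics/side1.png

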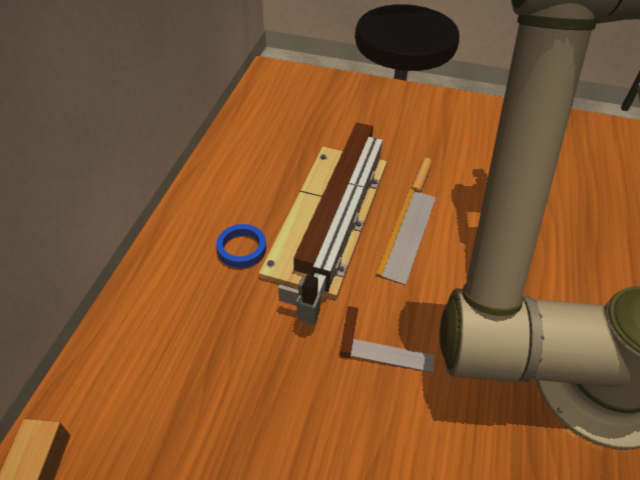

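The top view shows the fence running from the mouth at about (287,258) to its far end at about (503,269). The head and grip are at about (252,254), with the paddle and blank on the upper (+x) side. I'll enlarge the head region of the top and side views.

```bash
python3 - <<'E'
from h import *
a=cv2.imread('pics/top1.png')[210:290,225:325]; b=cv2.imread('pics/side1.png')[260:340,260:360]
o=np.vstack([cv2.resize(x,None,fx=6,fy=6,interpolation=cv2.INTER_CUBIC)[:300 if 0 else 480] for x in(a,)])
p=cv2.resize(b,None,fx=6,fy=6,interpolation=cv2.INTER_CUBIC)
cv2.imwrite('pics/c1.png',cv2.resize(np.hstack([a,b]),None,fx=4,fy=4,interpolation=cv2.INTER_CUBIC))
im=load('top1.png')
m=onz(im,287,258,.078); e=onz(im,503,269,.078); d=(m-e)/np.linalg.norm(m-e)
print(m,e,d,np.linalg.norm(m-e),np.degrees(np.arctan2(-d[0],d[1])))
print(onz(im,252,254,.127))
E
```

```text
[ 0.52692098 -0.04969359  0.078     ] [ 0.51171835 -0.46419408  0.078     ] [0.03665235 0.99932808 0.        ] 0.4147791959263341 -2.100495508330463
[0.53170187 0.0104026  0.127     ]
```

View pics/c1.png

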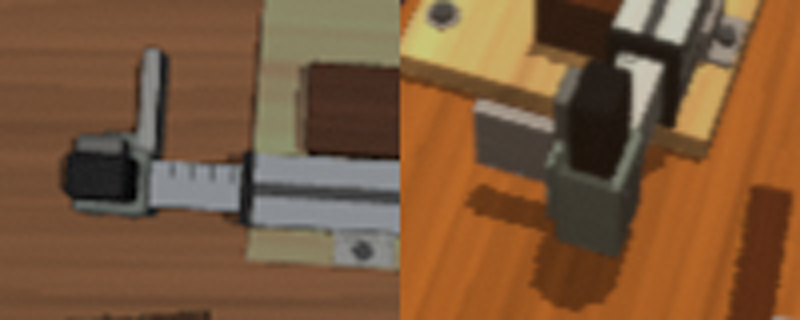

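The crop gives the grip top centre near (250,253.5) in the top view, and a gap of about 43 mm between head and mouth. The fence is turned about -2° from the world axes. I'll go above the grip and look with the wrist camera.

```bash
python3 -m crank '[0,0,0.0813,0.0228,0.0369,0,100, 0,0,0.0813,0.0228,0.0369,0,100, 0,0,0.0813,0.0228,0.0369,0,100, 0,0,0.0813,0.0228,0.0369,0,100, 0,0,0.0813,0.0228,0.0369,0,100, 0,0,0.0813,0.0228,0.0369,0,100, 0,0,0.0813,0.0228,0.0369,0,100, 0,0,0.0813,0.0228,0.0369,0,100, 0,0,0.0813,0.0228,0.0369,0,100, 0,0,0.0813,0.0228,0.0369,0,100, 0,0,0.0813,0.0228,0.0369,0,100, 0,0,0.0813,0.0228,0.0369,0,100, 0,0,0.0813,0.0228,0.0369,0,100, 0,0,0.0813,0.0228,0.0369,0,100, 0,0,0,0,0,0,100, 0,0,0,0,0,0,100]' 20
python3 - <<'E'
from h import *
im=snap('wrist','w2.png');s=observe();print(s['position'],s['tool_rot'].round(4),s['ft_force'],ray(im,0,0)[0])
E
```

```text
time_s: 1.75
position: [0.5317, 0.01, 0.2449]
tool_rot: [[0.999, -0.034, -0.001], [-0.034, -0.999, 0.0], [-0.001, 0.0, -1.0]]
ft_force: [0.2, -0.0, -0.5]
grip_width: 0.0849
[0.53145195 0.00918647 0.24500509] [[ 9.993e-01 -3.600e-02 -9.000e-04]
 [-3.600e-02 -9.994e-01 -1.000e-04]
 [-9.000e-04  1.000e-04 -1.000e+00]] [0.28950397 0.31816051 0.1085415 ] [0.53435505 0.08025178 0.3740081 ]
```

View pics/w2.png

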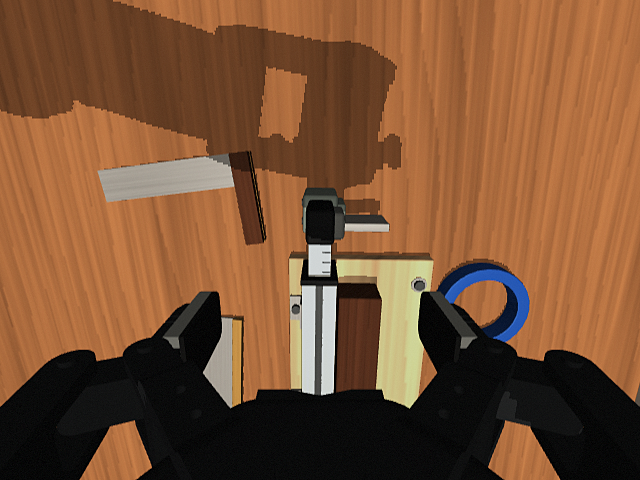

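```bash
python3 - <<'E'
from h import *
im=load('w2.png'); fr=im['frame'].astype(int)
mx=fr.max(2)
for r in range(185,285,4): print(r,' '.join('%3d'%mx[r,c] for c in range(298,352,2)))
cv2.imwrite('pics/c2.png',cv2.resize(im['frame'][170:300,260:400,::-1],None,fx=5,fy=4.6,interpolation=cv2.INTER_CUBIC))
print('tcp',proj(im,observe()['position']))
for n,p in dict(g=(320,218),gt=(320,238)).items(): print(n,onz(im,*p,.127))
for c in(303,338): print(onz(im,c,283,.078))
for c in(302,335): print(onz(im,c,393,.078))
E
```

```text
185 165 167 165 168 179  95 106 106  97  97  98 102 101  97  90 102 110 112 106 101  97 101  96  92  92  89  99
189 167 164 166 179  32  41  43  43  41  46  41  42  41  43  40  40  42  38  37 106  97  99  96 128 162 157 172
193 166 163 172  37  42  40  43  41  43  44  45  44  43  43  42  41  42  45  45  58 102 100 100 170 159 154 169
197 167 167 170  77  84  85  83  86  86  84  87  85  86  86  86  86  84  83  82  76  83  79  94 171 161 159 171
201 167 168  59  70  90  85   0   6   4   1   1   1   2   0   2   0   0  86  91  73  33  45  41  95  95  92  99
205 168 168  58  74  94   0   7   7   7  11   4   8   4  10   9  10   4   0  89  78  91  89  83  78  99  92 102
209 169 165 126 139  21   5   7   3   4   7   3   8   5   4   6   6  10   1  41  35  36  33  46  81 102  92 102
213 173 166 125 147   0   9  14  13  15  11  14  14  14  16  11  17   9  13   9  58  53  51  42 135 125 119 127
217 175 168  49 148   0  12  18  14  15  16  18  17  17  16  14  11  19  12  15  79  75  76  66  36  49  48  50
221 175 172  61 151   0  16  15  14  13  13  12  12  10  15  12  16  15  14  12  73  71  75 
[... 1294 characters left out ...]
3 214 213 212 215 214 218 137   3   5  72 212 208 211 207 207 205 204
273 204 223   0   7   5 136 226 223 221 221 220 221 231 205 205 208 104   2   4   0 220 208 211 207 206 207 206
277 204 212   0   4   2   2   0   0   0   0   0   0   0   0   0   0   0   6   6   1 216 159 160 158 154 148 145
281 207  91  29  32  32  34  30  31  33  30  30  29  27  28  30  28  26  27  30  28 127 175 176 169 164 160 158
tcp (np.float64(318.6154624889567), np.float64(315.23278342914057))
g [0.53275855 0.02601561 0.127     ]
gt [0.53221633 0.01028115 0.127     ]
[ 0.51393902 -0.04789813  0.078     ]
[ 0.54751161 -0.04906394  0.078     ]
[ 0.50676481 -0.17413354  0.078     ]
[ 0.54183188 -0.1753465   0.078     ]
```

View pics/c2.png

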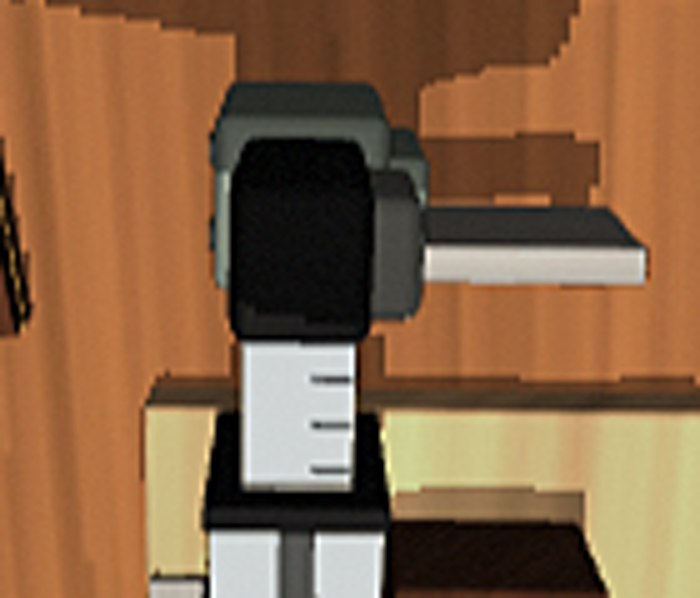

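```bash
python3 - <<'E'
from h import *
im=load('w2.png'); t=load('top1.png')
print('head far',onz(im,321,195.5,.078),'mouth',onz(im,320,279,.08),'near edge',onz(im,320,240.5,.125),'far edge top',onz(im,320,210.5,.125))
print('thumb/btn',onz(im,305.5,225,.127),onz(im,333.5,225,.127),onz(im,344,225,.118))
print('top far',onz(t,240.75,253.5,.125),'head far',onz(t,225+75/4,254,.078),'inner',onz(t,225+157/4,255,.078),'mouth',onz(t,225+243/4,257,.08))
E
```

```text
head far [0.53403762 0.03569802 0.078     ] mouth [ 0.5304152  -0.04349047  0.08      ] near edge [0.53212938 0.00769384 0.125     ] far edge top [0.53294591 0.03138867 0.125     ]
thumb/btn [0.52153092 0.02095284 0.127     ] [0.54284912 0.02021125 0.127     ] [0.5514439 0.0177354 0.118    ]
top far [0.53240101 0.03122093 0.125     ] head far [0.53341576 0.03343198 0.078     ] inner [ 0.53205605 -0.00593634  0.078     ] mouth [ 0.52873617 -0.04741452  0.08      ]
```

The grip centre is about (0.532, 0.018), the thumb face x≈0.5215 and the gap about 43.5 mm. I'll descend with the tool centred on the squeezed pinch (x≈0.5335) and the jaws half closed.

```bash
python3 -m crank '[0,0,0,0.002,0.0085,-0.022,100, 0,0,0,0,0,-0.03,100, 0,0,0,0,0,-0.03,100, 0,0,0,0,0,-0.03,100, 0,0,0,0,0,-0.02,100, 0,0,0,0,0,-0.01,70, 0,0,0,0,0,0,55, 0,0,0,0,0,0,55, 0,0,0,0,0,0,55, 0,0,0,0,0,0,55]' 30
python3 - <<'E'
from h import *
im=snap('wrist','w3.png');s=observe();print(s['position'],s['ft_force'],s['grip_width'])
cv2.imwrite('pics/c3.png',cv2.resize(im['frame'][150:420,160:480,::-1],None,fx=2.2,fy=2.2,interpolation=cv2.INTER_CUBIC))
E
```

```text
time_s: 2.8
position: [0.5341, 0.0177, 0.1043]
tool_rot: [[0.999, -0.036, 0.002], [-0.036, -0.999, -0.0], [0.002, 0.0, -1.0]]
ft_force: [0.0, 0.4, 0.1]
grip_width: 0.0469
[0.5340151  0.01779555 0.10407033] [ 0.67912741  0.59618135 -0.6143708 ] 0.04689680937061941
```

View pics/c3.png

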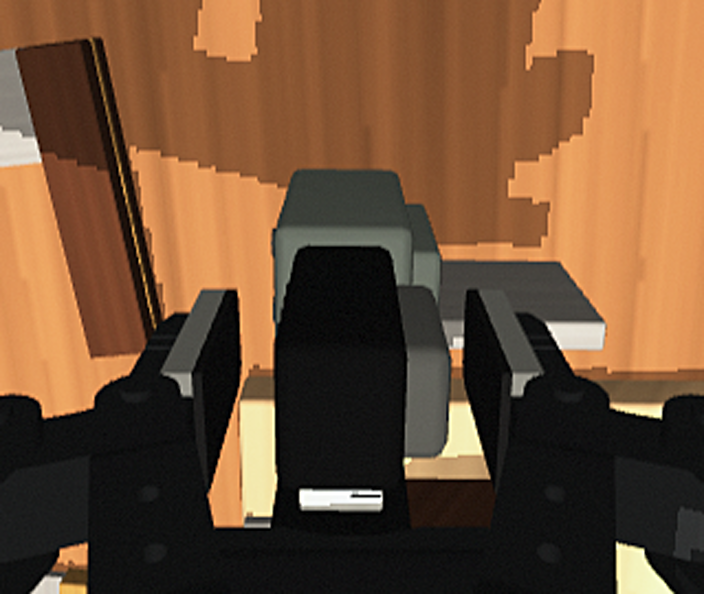

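```bash
python3 - <<'E'
from h import *
im=load('w3.png')
g=lambda u,v,z:print(onz(im,u/2.2+160,v/2.2+150,z).round(4))
g(277,390,.126);g(405,390,.126);g(446,390,.121);g(340,487,.126)
print('pad tip inner edges');g(239,292,.090);g(466,292,.090); g(239,292,.1);g(466,292,.1)
E
```

```text
[0.5223 0.0244 0.126 ]
[0.5433 0.0236 0.126 ]
[0.5507 0.0204 0.121 ]
[0.5319 0.0053 0.126 ]
pad tip inner edges
[0.511  0.0267 0.09  ]
[0.5589 0.0249 0.09  ]
[0.5127 0.0309 0.1   ]
[0.5573 0.0293 0.1   ]
```

The pads straddle the grip and are centred to within about 1 mm in x and y, so I'll squeeze.

```bash
python3 -m crank '[0,0,0,-0.0005,0,0,40, 0,0,0,0,0,0,30, 0,0,0,0,0,0,0, 0,0,0,0,0,0,0, 0,0,0,0,0,0,0, 0,0,0,0,0,0,0, 0,0,0,0,0,0,0]' 40
python3 - <<'E'
from h import *
s=observe();print(s['position'],s['ft_force'],s['grip_width'],s['joint_efforts'])
E
```

```text
time_s: 3.55
position: [0.5329, 0.0176, 0.1048]
tool_rot: [[0.999, -0.036, 0.001], [-0.036, -0.999, -0.001], [0.001, 0.001, -1.0]]
ft_force: [-7.4, -2.8, 13.1]
grip_width: 0.023
[0.53292275 0.01760394 0.10477501] [-7.37007329 -2.83880269 13.06090103] 0.023024364493227617 [  1.19567893 -38.7471199  -17.60816395   0.40355343  -1.33332096
  -0.35706645]
```

The jaws stopped at 23 mm, so the button is fully in. I'll draw out about 105 mm, then check the scale.

```bash
python3 -m crank '[0,0,0,0.0001,0.002,0,0, 0,0,0,0.0002,0.005,0,0, 0,0,0,0.0004,0.01,0,0, 0,0,0,0.0004,0.01,0,0, 0,0,0,0.0004,0.01,0,0, 0,0,0,0.0004,0.01,0,0, 0,0,0,0.0004,0.01,0,0, 0,0,0,0.0004,0.01,0,0, 0,0,0,0.0004,0.01,0,0, 0,0,0,0.0004,0.01,0,0, 0,0,0,0.0003,0.01,0,0, 0,0,0,0.0002,0.005,0,0, 0,0,0,0.0001,0.003,0,0, 0,0,0,0,0,0,0, 0,0,0,0,0,0,0]' 40
python3 - <<'E'
from h import *
s=observe();print(s['position'],s['ft_force'],s['grip_width'])
t=snap('top','t4.png');im=snap('wrist','w4.png')
a=cv2.resize(t['frame'][215:295,170:320,::-1],(750,400),interpolation=cv2.INTER_CUBIC); 
cv2.imwrite('pics/c4.png',a)
cv2.imwrite('pics/w4c.png',cv2.resize(im['frame'][150:480,160:480,::-1],None,fx=1.8,fy=1.8))
E
```

```text
time_s: 5.05
position: [0.5379, 0.1227, 0.1048]
tool_rot: [[0.999, -0.036, 0.003], [-0.036, -0.999, -0.0], [0.003, 0.0, -1.0]]
ft_force: [-3.1, -1.8, 9.3]
grip_width: 0.0235
[0.53794083 0.12266194 0.10478542] [-3.05805609 -1.76429672  9.26918184] 0.02348564645641346
```

View pics/c4.png

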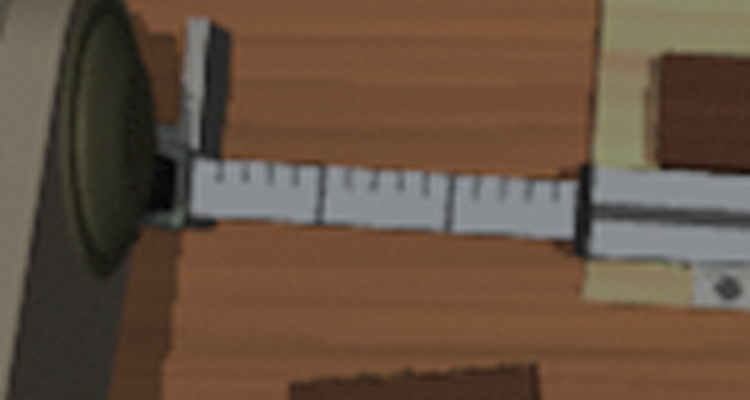

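The top view shows the long lines at crop x≈321 and 450, with the collar face at about 578. So the third line is about at the mouth, and I'll measure it with sub-pixel profiles and parallax.

```bash
python3 - <<'E'
from h import *
t=load('t4.png'); g=t['frame'].astype(float).mean(2)
# lower half of the bar (long lines only): crop y ~ 205@200 -> 222@560
u=np.arange(205,294,0.25); v=215+(204+(u-170)*5*0.0475-9+1)/5
P=sum(cv2.remap(g.astype(np.float32),u.astype(np.float32)[None],(v+k).astype(np.float32)[None],1)[0] for k in(-1,0,1))/3
print([(round(a,2),int(b)) for a,b in zip(u[::2],P[::2])])
E
```

```text
[(np.float64(205.0), 64), (np.float64(205.5), 65), (np.float64(206.0), 67), (np.float64(206.5), 64), (np.float64(207.0), 60), (np.float64(207.5), 86), (np.float64(208.0), 111), (np.float64(208.5), 124), (np.float64(209.0), 137), (np.float64(209.5), 137), (np.float64(210.0), 135), (np.float64(210.5), 135), (np.float64(211.0), 134), (np.float64(211.5), 136), (np.float64(212.0), 137), (np.float64(212.5), 138), (np.float64(213.0), 139), (np.float64(213.5), 139), (np.float64(214.0), 139), (np.float64(214.5), 139), (np.float64(215.0), 138), (np.float64(215.5), 138), (np.float64(216.0), 137), (np.float64(216.5), 137), (np.float64(217.0), 137), (np.float64(217.5), 136), (np.float64(218.0), 136), (np.float64(218.5), 136), (np.float64(219.0), 135), (np.float64(219.5), 135), (np.float64(220.0), 135), (np.float64(220.5), 135), (np.float64(221.0), 135), (np.float64(221.5), 135), (np.float64(222.0), 136), (np.float64(222.5), 134), (np.float64(223.0), 133), (np.float64(223.5), 134), (np.float64(224.0), 135), (np.float64(224.5), 136), (np.float64(225.0), 137), (np.float64(225.5), 137), (np.float64(2
[... 2809 characters left out ...]
 141), (np.float64(280.5), 141), (np.float64(281.0), 141), (np.float64(281.5), 141), (np.float64(282.0), 142), (np.float64(282.5), 143), (np.float64(283.0), 145), (np.float64(283.5), 131), (np.float64(284.0), 118), (np.float64(284.5), 78), (np.float64(285.0), 37), (np.float64(285.5), 35), (np.float64(286.0), 32), (np.float64(286.5), 31), (np.float64(287.0), 31), (np.float64(287.5), 62), (np.float64(288.0), 94), (np.float64(288.5), 114), (np.float64(289.0), 135), (np.float64(289.5), 134), (np.float64(290.0), 132), (np.float64(290.5), 133), (np.float64(291.0), 134), (np.float64(291.5), 134), (np.float64(292.0), 134), (np.float64(292.5), 134), (np.float64(293.0), 134), (np.float64(293.5), 134)]
```

View pics/w4c.png

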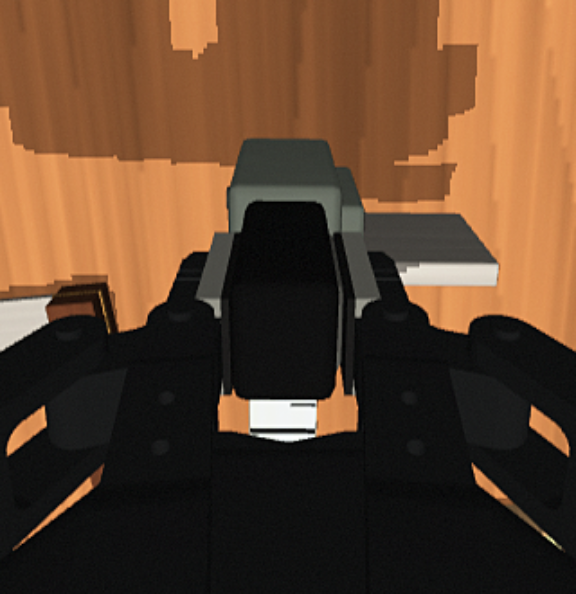

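```bash
python3 - <<'E'
from h import *
t=load('t4.png')
v=lambda u:215+(196+(u-170)*5*0.0475)/5
d=np.array([.0366,.9993,0])
a,b,m=[onz(t,u,v(u),z)@d for u,z in((233.34,.07),(259.25,.07),(284.27,.08))]
print('pitch',a-b,'stop_arm est',b-m+.1, 'scaled', .1+(b-m)*.05/(a-b))
w=load('w2.png'); L=[245.4,253.4,261.4]
print([onz(w,325,r,.07)@d-onz(w,320,279,.08)@d for r in (245,253.5,261.5,269.5,273)],'start mouth')
E
```

```text
pitch 0.05017989152963859 stop_arm est 0.14927261022000088 scaled 0.14909597123271795
[np.float64(0.030717048659252164), np.float64(0.0221793504058967), np.float64(0.01402876113586398), np.float64(0.0057641606143017145), np.float64(0.002111933624852652)] start mouth
```

```bash
python3 - <<'E'
from h import *
s=snap('side','s5.png'); cv2.imwrite('pics/c5.png',cv2.resize(s['frame'][240:340,270:370,::-1],None,fx=6,fy=6,interpolation=cv2.INTER_CUBIC))
o=observe();print(o['position'],o['ft_force'],o['grip_width'])
E
```

```text
[0.53793391 0.12255789 0.10479277] [-2.25680615 -2.32535429  9.55405787] 0.0230054176621238
```

View pics/c5.png

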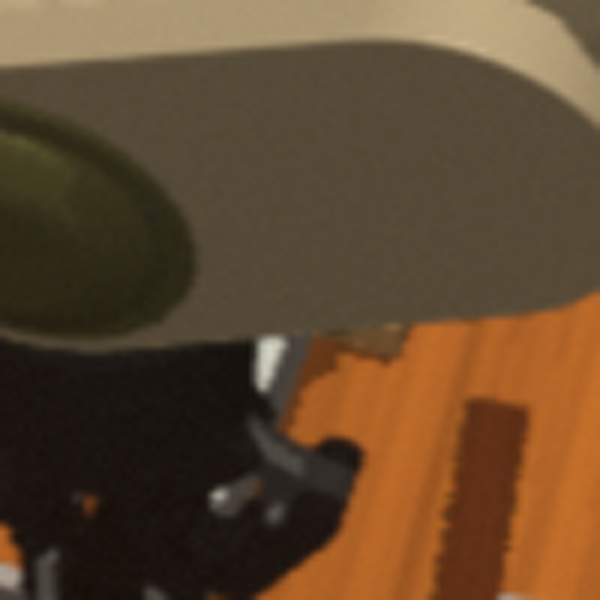

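The side view is blocked by the forearm. The two estimates are 149.2 mm (top view now) and about 148 mm (wrist start gap plus travel), so I'll nudge out 1 mm and re-measure.

```bash
python3 -m crank '[0,0,0,0,0.0005,0,0, 0,0,0,0,0.0005,0,0, 0,0,0,0,0,0,0, 0,0,0,0,0,0,0, 0,0,0,0,0,0,0, 0,0,0,0,0,0,0]' 40
python3 - <<'E'
from h import *
t=snap('top','t6.png'); g=t['frame'].astype(np.float32).mean(2)
vf=lambda u:215+(196+(u-170)*5*0.0475)/5
u=np.arange(225,290).astype(np.float32)
P=sum(cv2.remap(g,u[None],(vf(u)+k).astype(np.float32)[None],1)[0] for k in(-1,0,1))/3
c=[]
for q in(233,259):
    s=(u>q-4)&(u<q+4); w=np.clip(130-P[s],0,None); c.append((w*u[s]).sum()/w.sum())
s=(u>=281)&(u<=286); e=280.5+np.clip((P[s]-34)/(141-34),0,1).sum()
d=np.array([.0366,.9993,0]); a,b,m=[onz(t,x,vf(x),z)@d for x,z in((c[0],.07),(c[1],.07),(e,.08))]
print(c,e,'stop_arm',.1+(b-m),.1+(b-m)*.05/(a-b))
o=observe();print(o['time_s'],o['position'],o['ft_force'],o['grip_width'],o['qvel'].round(2))
for n,A,B in(('by',load('top1.png'),t),):
    D=cv2.absdiff(A['frame'],B['frame']).max(2)>60
    print('blank/tape/saw/square diff px',D[225:262,300:535].sum(),D[140:195,295:350].sum(),D[305:352,320:510].sum(),D[288:376,228:280].sum())
E
```

```text
time_s: 5.8
position: [0.538, 0.1235, 0.1048]
tool_rot: [[0.999, -0.036, 0.003], [-0.036, -0.999, -0.001], [0.003, 0.0, -1.0]]
ft_force: [-2.6, -3.6, 11.2]
grip_width: 0.0231
[np.float32(233.02525), np.float32(258.83844)] 284.28964 stop_arm 0.15010728533504766 0.15011485778787448
5.85 [0.53797337 0.12347366 0.10480599] [-2.11241764 -2.53426826  9.52750056] 0.02307256250908601 [ 0.02 -0.06  0.17  0.07  0.06  0.02]
blank/tape/saw/square diff px 0 0 0 0
```

The arm reads 150.1 mm and stands still, the grip is held, and the bystanders haven't moved. I'm handing in.

```bash
python3 -c "
from rig import *
print(close_job())"
```

```text
the job is handed in; nothing more can be done
None
```

The length stop is set with the third long line at the mouth of the fence, and I handed the job in still holding the grip with the button squeezed in. I squeezed the lock button before moving the arm, drew the arm out about 106 mm, and finished at 5.85 s.

**Position:** The last top-view measurement put the arm at 150.1 mm. The wrist-camera start gap plus the measured travel gave about 149 mm. They differ by about 1 mm, and both are inside the 147–153 mm window. The side camera could not confirm this because the forearm blocked its view.

**Grip and button:** The jaws read about 23 mm with a 40 N grip command, which matches the 24 mm thumb-to-button distance when the button is fully in. I could not read the button travel or the finger contact force directly. A steady upward wrist force of about 10 N remained, well below the 120 N limit. The joints were at rest.

**Other items:** Comparing the first and last top views showed no change around the blank, saw, square or tape.

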